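# Tighten the recessed nut of a curing flask with the claw key

### The job

Close the brass curing flask: swing its round dust cover aside by the red peg, take the long claw key from its grey stand and lower it down the deep bore onto the nut, then turn the key clockwise (seen from above) by its crossbar until the nut comes to its stop. Leave the key standing upright in the bore on the nut with the cover open, and do not disturb the tumbler, the bottles, the jar or the stone cast.

Things in the scene. Friction and masses are not known exactly. Their poses are not given: they have to be found in the camera images.
- flask: Brass curing flask, fixed to the mat, at any yaw; it may have changed places with the stand. 116 x 104 mm at the foot, block top at 78 mm. Origin: underside, on the axis of the bore; z up. A steel tube stands in its middle (42 mm outside diameter), holding the deep vertical bore; near it on the flask's +y side is the hinge of the dust cover.
- bore_mouth (a point): Centre of the bore's mouth, 92 mm above the flask's underside, on the bore axis; axes as the flask's. The bore has 25 mm diameter, flares over its top 9 mm to 34 mm at the mouth, and ends at the nut's disc, 70 mm below the mouth.
- nut (a joint): The nut at the bottom of the bore, rad: 0 = fully slack, 2.4 = tight at its hard stop; it grows clockwise seen from above. Friction 0.1 N m, stays where left. It can only be turned with the key.
- cover (a joint): Swing dust cover over the bore's mouth, rad: 0 = centred on the bore, grows clockwise seen from above up to 1.8; stiff hinge (0.03 N m friction), stays where left. From 1.0 rad the mouth is free. Disc of 40 mm diameter, 4 mm thick, top 98.5 mm above the flask's underside.
- cover_hinge (a point): Point on the cover's vertical hinge axis, at flask x 0, y +42 mm, 94 mm above the flask's underside.
- cover_peg (a point): Top centre of the red peg on the cover, 10 mm diameter, 21 mm tall above the disc, top 119.5 mm above the flask's underside, 42 mm from the hinge axis (over the bore's axis at 0).
- stand: Grey tube on a 72 mm black disc, fixed, 64 mm tall; the key stands in it, its claws 6 mm above the mat. The tube's bore has 26 mm diameter; the key must rise 60 mm to come free. Origin: underside centre.
- key: Loose T-shaped steel claw key, 0.20 to 0.33 kg, 160 mm tall. Origin: bottom of the claws, on its axis; z up the shank, x along the crossbar. Grip it from above by the hub block: 26 mm along x, 14 mm thick along y, from 126 to 160 mm up. Below: shank 12 mm in diameter, guide collar 23 mm in diameter from 46 to 60 mm, socket head 22 mm in diameter from 10 to 32 mm; both polished, slippery.
- key_bar (a point): Centre of the key's crossbar, 145 mm above its origin (167 mm above the flask's underside when seated); axes as the key's. Bar 10 mm in diameter along x with 15 mm balls, 119 mm over all. Turned clockwise, the claws meet the rib and carry the nut along once the bar stands about 40 degrees anticlockwise of the rib's line.
- tumbler: Tall green drinking tumbler, loose, 100 mm diameter, 312 mm tall, between flask and stand. Origin: underside centre. Leave alone.
- amber_bottle: Brown bottle, loose, 64 mm diameter, 151 mm tall. Origin: underside centre. Leave alone.
- liquid_bottle: Clear bottle with ribbed white cap, loose, 62 mm diameter, 171 mm tall. Origin: underside centre. Leave alone.
- blue_jar: Small jar with blue cap, loose, 51 mm diameter, 60 mm tall. Origin: underside centre. Leave alone.
- stone_cast: Yellowish dental cast, loose, 58 x 65 x 33 mm. Origin: underside centre. Leave alone.
- nut_top (a point): Centre of the nut's disc (23 mm diameter), 22 mm above the flask's underside; axes turn with the nut. One straight rib lies across the disc along this x axis, 22 mm long, 5 mm wide, 9 mm high. The x axis lies along the flask's x at joint value 0, and is turned clockwise from it by the joint value otherwise.
- pin_top (a point): Top of the green witness pin (7 mm diameter) in the block's top, at flask x +43, y +38 mm. It stands 8.5 mm proud (86.5 mm above the underside) when the nut is slack and sinks in proportion as the nut is tightened, nearly flush (0.5 mm) at the stop. Only an indicator.
- key_claws (a point): Bottom of the key's two claws, the same point as the key's origin. Each claw is 4 mm radial, 5 mm wide, 10 mm long, 9 mm from the axis, below the crossbar's ends. Seated on the nut this point is 22 mm above the flask's underside. It seats with the crossbar 40 to 140 degrees off the rib; else the claws rest on the rib, 9 mm higher, and drop beside it when the key is turned.
Things that resemble listed ones, but are neither listed nor needed, are in the scene too. Of the things that look like the key, the larger one is meant.

How it is judged (in metres and radians):
On the way, in this order (a step that is already met when the one before it is completed fails the run):
1. the dust cover is swung clear of the bore (value of joint cover above 1 rad), for 0.2 s.
2. the key is seated on the nut in the bore (z of key in the frame of flask below 0.027 m and horizontal distance between key and flask below 0.006 m and angle between key's own z axis and vertical below 0.12 rad), for 0.2 s.
3. the nut is turned to its stop (value of joint nut above 2.28 rad), for 0.2 s.
At the end, for the whole second after the job is handed in: The nut is within 0.12 rad of its stop (above 2.28 rad), the cover is open (above 1.0 rad), and the key stands at rest in the bore, its origin within 6 mm of the bore axis and less than 27 mm above the flask's underside, less than 0.12 rad off upright (all of step 2 and value of joint nut above 2.28 rad and value of joint cover above 1 rad and linear speed of key below 0.02 m/s); the robot touches nothing.
It fails at once if tumbler, amber bottle, clear bottle, jar or stone cast moved more than 30 mm or tipped (distance of any of tumbler, amber_bottle, liquid_bottle, blue_jar, stone_cast from where it was at the start of the episode above 0.03 m or angle between any of tumbler, amber_bottle, liquid_bottle, blue_jar's own z axis and vertical above 0.5 rad).
It also fails if it takes over 70 s, if anything falls off the work surface, if the arm or the gripper's body presses on something with over 40 N, if the wrist force passes 120 N, or if a joint passes its speed limit or range.

### The arm

A 6-joint arm with a two-finger parallel gripper is mounted at the origin on a cart in front of the work surface, level with it; the furniture and walls round the work are solid. World frame = base frame: x ahead of the robot, y to its left, z up, the work surface at z = 0. Lengths are in mm, angles in rad, forces in N, time in s.
With the tool pointing down it reaches from about 325 to 750 mm from the base axis. Payload 7.6 kg.
Tool frame: the origin (TCP) lies at the very end of the fingers, on their centre line; the grasp point (between the pads) lies 19 mm behind it (arm.grip_point_offset is the distance from the TCP to the grasp point, in mm); y points along the fingers, z is the direction in which the jaws open and shut, and the axes are right-handed (so a half turn about y gives the same grasp; the last joint's range is limited). The gripper opens to 85 mm and grips with 20 to 120 N. Pads are 22 mm wide; open, the fingers measure 114 mm over their backs; the gripper's body (76 mm by 85 mm) begins 54 mm behind the grasp point. The pads swing forward as they close: fully open they stand 13 mm farther back than shut.
Start: joints at [-0.07, 0.052, 1.401, -0, 1.689, -0.07], TCP at [525.02, 0.022, 231.323] pointing down, gripper open.
Joint ranges: [-2.9, 2.9], [-0.91, 2.17], [0.12, 2.37], [-1.06, 4.2], [0.26, 2.73], [-2.93, 2.93]. Speed limits (rad/s): [2.57, 2.57, 3.01, 3.14, 3.14, 3.14].

### API

Orientations are given as a unit quaternion [x, y, z, w].
In Python, from bench import arm gives the robot as it stands.
- The arm moves only by the tool step_arm, never from a script. Its argument "rows" is text: rows parted by semicolons, each of 6 numbers parted by spaces: the shift along the tool's x, y, z in m, then the turn, a rotation vector about the tool's x, y, z in rad. In form: x y z ax ay az; .... A call has exactly 10 rows; each row is the pose to reach, as a shift and turn from the pose measured when the call began, along the tool's axes at that moment; what a row does not reach only later rows make up. A row lasts 1/12 s, in which the tool goes at most 41.7 mm and 7.16 degrees, less where a joint would pass 70% of its speed; a pose out of reach is approached as far as the arm can. A call with a gripper value outside its range is refused whole. "fingers" is the closure, from 0 (fully open) to 1 (shut), set as the call begins (left out, the last holds). The fingers move at their own pace and stop on an object; the grip force is fixed at half the most. Time passes only in rows, so rows that repeat a pose let the fingers close, or fill a call up. It gives the time, the measured TCP pose, the force and the opening at its end, in the units of the state.
- arm.get_state(): the state, without advancing time (a new reading comes with each control period).
- arm.capture(name): name is "scene" or "side" or "wrist"; returns a dict with "color" (400x640x3 uint8, red, green, blue), "range_z" (400x640 float32, mm along the optical axis (not along the pixel's ray), 0 where there is no reading), "camera_matrix" (3x3 intrinsics, pixels), "rvec" (rotation vector, rad) and "tvec" (3), from world to camera coordinates, as OpenCV has them. Camera axes: x right, y down, z forward; pixel columns grow to the right and rows downward; lengths in mm; the calibration is good to about 2 mm. A picture is of the moment at which its call begins.
- arm.sign_off(): hands the job in, once; it reports no verdict.
Trained networks look in the newest picture that a camera, given by its name, has taken for a name from the list of things; names that differ only in an ending like _2 or _b are one class to them, and where a whole thing is asked for, a point or a joint stands for the part that bears it (a point fixed in the world has none). Each returns a list of dicts, best first, with "confidence" (0 to 1); they miss things now and then, are a little off and sometimes report something else, mostly with a low value. They report only what shows in the picture. A call takes as long as a camera call. They do not tell look-alikes from the thing itself.
- arm.boxes_of(camera, label): "extent" ([left, top, width, height] in pixels, round what is visible of it).
- arm.spot_point(camera, label): "at" ([row, column] in pixels: a listed point, or the origin of a listed thing).
The state is a dict: "t": time; "joint_positions": joint angles; "joint_vel": joint speeds; "joint_torque": joint torques, N m; "eef_pos": TCP position; "eef_rot": TCP orientation; "ft_force": force on the tool from outside, world axes, zero at the start; "ft_torque": the same for the moment, N m; "opening": finger opening in mm.
Only numpy, scipy, OpenCV 4.12 (cv2) and the standard library are available. Lean on these libraries where they do the work, as an engineer would, in place of code of your own. Each camera call takes 0.05 s, during which the arm holds its last target.

## Working session

There is one attempt and no reset: what is moved stays moved. The work goes in short steps, Python scripts to look and compute and a tool call to move; the robot and the scene stay as the last step left them, time stands still between calls to the robot, and variables do not carry over. Pictures are saved under pics/ and viewed, and the job is handed in when it is done.

Besides the shell and the picture viewer there is one more tool, called after ">>>" in YAML: its name, and indented under it one key for each argument. step_arm: Moves the arm, as the interface text tells. Its arguments: {"type":"object","properties":{"rows":{"type":"string"},"fingers":{"type":"number"}},"required":["rows"]}

```bash
ls; mkdir -p pics
cat > h.py <<'E'
import numpy as np, cv2
from bench import arm
def cap(n,fn=None):
    c=arm.capture(n)
    if fn: cv2.imwrite('pics/'+fn,c['color'][:,:,::-1])
    return c
def w2p(c,P):
    p,_=cv2.projectPoints(np.array(P,float).reshape(-1,3),np.array(c['rvec'],float),np.array(c['tvec'],float),np.array(c['camera_matrix'],float),None)
    return p.reshape(-1,2)
def ray(c,u,v):
    R=cv2.Rodrigues(np.array(c['rvec'],float))[0];t=np.array(c['tvec'],float).reshape(3)
    d=np.linalg.inv(np.array(c['camera_matrix'],float))@np.array([u,v,1.])
    return -R.T@t, R.T@d
def atz(c,u,v,z):
    o,d=ray(c,u,v); return o+d*(z-o[2])/d[2]
def dep(c,u,v,r=1):
    o,d=ray(c,u,v); w=c['range_z'][int(v)-r:int(v)+r+1,int(u)-r:int(u)+r+1]; w=w[w>0]
    return o+d*np.median(w) if len(w) else None
def cloud(c):
    R=cv2.Rodrigues(np.array(c['rvec'],float))[0];t=np.array(c['tvec'],float).reshape(3)
    K=np.array(c['camera_matrix'],float);v,u=np.mgrid[0:400,0:640]
    d=np.stack([(u-K[0,2])/K[0,0],(v-K[1,2])/K[1,1],np.ones_like(u)],-1)*c['range_z'][...,None]
    P=(d-t)@R; P[c['range_z']<=0]=np.nan
    return P
def tri(c1,p1,c2,p2):
    o1,d1=ray(c1,*p1);o2,d2=ray(c2,*p2)
    A=np.stack([d1,-d2],1);s=np.linalg.lstsq(A,o2-o1,rcond=None)[0]
    a=o1+d1*s[0];b=o2+d2*s[1];return (a+b)/2,np.linalg.norm(a-b)
E
python3 - <<'E'
from h import *
print(arm.get_state())
L=['flask','bore_mouth','cover_peg','cover_hinge','stand','key','key_bar','tumbler','amber_bottle','liquid_bottle','blue_jar','stone_cast','pin_top']
for n in ['scene','side','wrist']:
    c=cap(n,n+'0.png'); np.save(n+'0.npy',c,allow_pickle=True)
    for l in L:
        try:
            print(n,l,[(np.round(b['extent']).tolist(),round(b['confidence'],2)) for b in arm.boxes_of(n,l)][:3],[(np.round(b['at'],1).tolist(),round(b['confidence'],2)) for b in arm.spot_point(n,l)][:3])
        except Exception as e: print(n,l,e)
E
```

```text
pics
{'t': 0.0, 'joint_positions': array([-7.02989026e-02,  5.28492051e-02,  1.40174591e+00, -8.77830008e-06,
        1.68862266e+00, -7.02753291e-02]), 'joint_vel': array([-0.00014671, -0.00106587, -0.00156228,  0.00041358,  0.00024887,
        0.00015053]), 'joint_torque': array([ 8.02730119e-04, -3.81666934e+01, -3.60182977e+01,  8.43031398e-05,
        6.19437444e-03, -2.66336252e-05]), 'eef_pos': array([5.24686602e+02, 4.31437381e-02, 2.30455234e+02]), 'eef_rot': array([-0.50037276,  0.50043777, -0.49957419,  0.49961461]), 'ft_force': array([ 0.39488698, -0.20559437,  0.20644822]), 'ft_torque': array([-0.03319986, -0.03073995,  0.03460282]), 'opening': 85.48632330032815}
scene flask [([317.0, 241.0, 61.0, 60.0], 0.62)] [([283.0, 348.2], 0.9)]
scene bore_mouth [([318.0, 239.0, 58.0, 66.0], 0.69)] [([254.3, 343.1], 0.93), ([244.5, 339.4], 0.72)]
scene cover_peg [([337.0, 244.0, 22.0, 14.0], 0.6), ([276.0, 137.0, 13.0, 34.0], 0.35)] [([247.6, 343.5], 0.52)]
scene cover_hinge [([320.0, 241.0, 53.0, 60.0], 0.88), ([334.0, 242.0, 21.0, 14.0], 0.29)] [([244.6, 356.1], 0.64), ([222.5, 3
[... 2146 characters left out ...]
)]
wrist flask [] []
wrist bore_mouth [] []
wrist cover_peg [([410.0, 93.0, 137.0, 154.0], 0.64)] []
wrist cover_hinge [] []
wrist stand [([378.0, 102.0, 77.0, 72.0], 0.72)] []
wrist key [([127.0, 319.0, 17.0, 7.0], 0.62), ([408.0, 92.0, 137.0, 148.0], 0.6)] [([137.6, 412.0], 0.9)]
wrist key_bar [([410.0, 89.0, 134.0, 154.0], 0.92)] [([169.7, 474.2], 0.84)]
wrist tumbler [([309.0, 292.0, 90.0, 108.0], 0.57)] [([315.3, 338.2], 0.9)]
wrist amber_bottle [([479.0, 251.0, 155.0, 139.0], 0.66)] [([274.1, 506.0], 0.62)]
wrist liquid_bottle [] []
wrist blue_jar [([199.0, 324.0, 43.0, 69.0], 0.65), ([380.0, 100.0, 75.0, 72.0], 0.51)] [([336.8, 223.9], 0.78)]
wrist stone_cast [] []
wrist pin_top [] []
```

View pics/scene0.png

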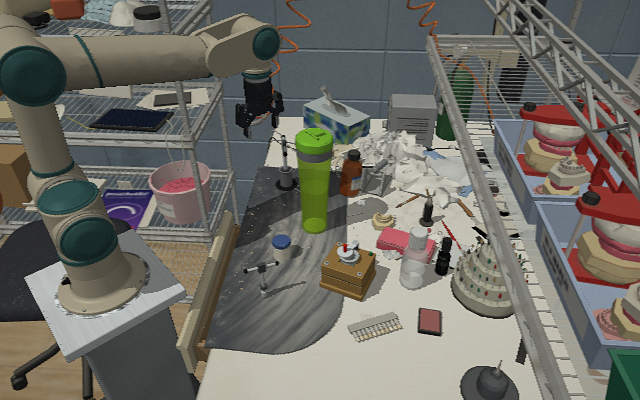

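View pics/side0.png

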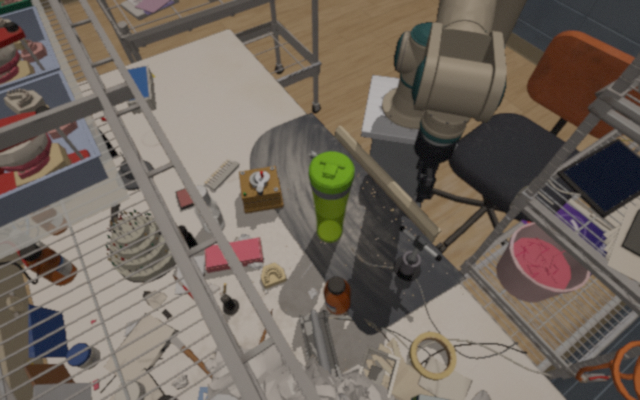

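View pics/wrist0.png

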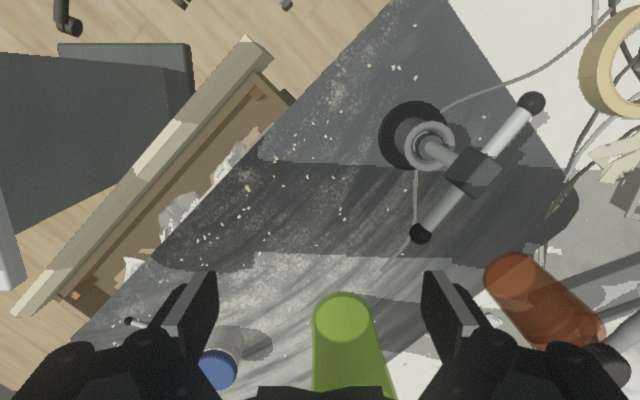

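Run:
```python
import numpy as np
from h import *
C={n:np.load(n+'0.npy',allow_pickle=True).item() for n in ['scene','side','wrist']}
for n in C: print(n, ray(C[n],320,200)[0].round(), C[n]['camera_matrix'][0][0], (C[n]['range_z']>0).mean())
s,d,w=C['scene'],C['side'],C['wrist']
def T(n,a,b,A=s,B=d): print(n,[x.round(1) if hasattr(x,'round') else x for x in tri(A,a,B,b)])
T('peg',(343.5,247.6),(261.4,175.6))
T('mouth',(343.1,254.3),(260.4,178))
T('flask',(348.2,283),(260.1,198.5))
T('stand',(286.7,186.4),(407.6,267.3))
T('keybar',(282.8,145),(419.2,245.6))
T('key',(288,181),(406.5,264))
T('keybar w',(474.2,169.7),(419.2,245.6),w,d)
T('key w',(412,137.6),(406.5,264),w,d)
for l,u,v in [('tumbler',313.2,228.8),('amber',346.7,193),('liquid',408.2,278.5),('jar',277.4,258.7),('cast',384.5,220.2),('decoykey',263.6,293.8)]:
    print(l,atz(s,u,v,0).round())
print('side', [ (l,atz(d,u,v,0).round()) for l,u,v in [('tumbler',326.9,230.2),('amber',335.8,302.3),('liq',213.6,226.3),('cast',273.2,273)]])
```

```text
scene [-130. -997.  895.] 470.13523011249083 0.9958515625
side [1047. -123.  916.] 368.16953061256294 0.99612890625
wrist [526.  82. 374.] 355.86965693997735 0.99590625
peg [array([ 473.6, -398.1,  107.5]), np.float64(3.6)]
mouth [array([ 469.6, -403.3,   90.8]), np.float64(6.1)]
flask [array([ 477.5, -416.3,   -6. ]), np.float64(3.8)]
stand [array([618.5,  29. ,  -1.2]), np.float64(9.1)]
keybar [array([623.5,  32.3, 148.5]), np.float64(6.7)]
key [array([620.6,  22. ,  22.8]), np.float64(7.8)]
keybar w [array([626. ,  28.8, 149. ]), np.float64(1.6)]
key w [array([616.6,  27.5,  18.8]), np.float64(3.8)]
tumbler [ 544. -198.   -0.]
amber [ 740. -135.    0.]
liquid [ 599. -510.    0.]
jar [ 390. -228.   -0.]
cast [ 729. -309.    0.]
decoykey [ 288. -305.    0.]
side [('tumbler', array([ 548., -200.,    0.])), ('amber', array([ 748., -138.,    0.])), ('liq', array([ 601., -519.,   -0.])), ('cast', array([ 704., -314.,    0.]))]
```

The scene shows the flask at about (348,270), the tumbler at (314,180) and the grey stand with the large key at (286,160). There are two key candidates. The T-bar at scene (262,270) is small and stands without a grey tube. The one at scene (286,155) and wrist (474,170) stands in the grey stand on a black disc and is large, so that is the one I want. I'll check its size on the enlarged crop, then look at the flask from above.

```bash
cat >> h.py <<'E'
from scipy.spatial.transform import Rotation as Rn
def down(yaw):
    # tool y = -z world ; tool z (jaw) at yaw in the xy plane
    z=np.array([np.cos(yaw),np.sin(yaw),0]);y=np.array([0,0,-1.]);x=np.cross(y,z)
    return Rn.from_matrix(np.stack([x,y,z],1))
def jaw():
    z=Rn.from_quat(arm.get_state()['eef_rot']).as_matrix()[:,2]; return np.arctan2(z[1],z[0])
def go(P,yaw=None):
    s=arm.get_state();R=Rn.from_quat(s['eef_rot']);
    sh=R.inv().apply(np.array(P)-s['eef_pos'])/1000
    Rt=down(yaw) if yaw is not None else R
    rv=(R.inv()*Rt).as_rotvec()
    print(P,yaw,'->',np.round(sh,4),np.round(rv,3))
E
python3 - <<'E'
from h import *
w=np.load('wrist0.npy',allow_pickle=True).item();s=np.load('scene0.npy',allow_pickle=True).item()
st=arm.get_state();R=Rn.from_quat(st['eef_rot']);print(R.as_matrix().round(3),jaw())
Rc=cv2.Rodrigues(np.array(w['rvec'],float))[0]
print('cam axes in tool',(R.inv().as_matrix()@Rc.T).round(3)); print('cam pos tool',R.inv().apply(ray(w,0,0)[0]-st['eef_pos']).round(1))
a=atz(w,531,103,151);b=atz(w,420,234,151);print('bar ends',a,b,np.linalg.norm(a-b),(a+b)/2,np.degrees(np.arctan2(*(a-b)[1::-1])))
x=atz(s,247,267,75);y=atz(s,278,267,75);print('decoy bar approx',np.linalg.norm(x-y))
i=w['color'][60:260,360:580,::-1];cv2.imwrite('pics/keycrop.png',cv2.resize(i,None,fx=2.5,fy=2.5,interpolation=2))
# depth cloud of key hub
P=cloud(w);m=(P[...,2]>155)&(P[...,0]>560);print('hub',np.nanmean(P[m],0),m.sum())
i=s['color'][225:315,230:420,::-1];cv2.imwrite('pics/flcrop.png',cv2.resize(i,None,fx=4,fy=4,interpolation=2))
go([430,-30,300]);go([400,-230,300],None)
E
```

```text
[[-0.  0.  1.]
 [-1. -0. -0.]
 [ 0. -1.  0.]] -1.3020908627543549e-05
cam axes in tool [[-0.001  0.947  0.32 ]
 [ 0.    -0.32   0.947]
 [ 1.     0.001 -0.   ]]
cam pos tool [ -82.4 -142.6    0.6]
bar ends [653.40824613  69.93511802 151.        ] [594.15497042 -16.38803594 151.        ] 104.70261502318958 [623.78160827  26.77354104 151.        ] 55.533816536602224
decoy bar approx 75.7179496157361
hub [586.62318017  12.52410648 266.17344972] 14766
[430, -30, 300] None -> [ 0.03   -0.0687 -0.095 ] [0. 0. 0.]
[400, -230, 300] None -> [ 0.23   -0.0687 -0.125 ] [0. 0. 0.]
```

View pics/keycrop.png

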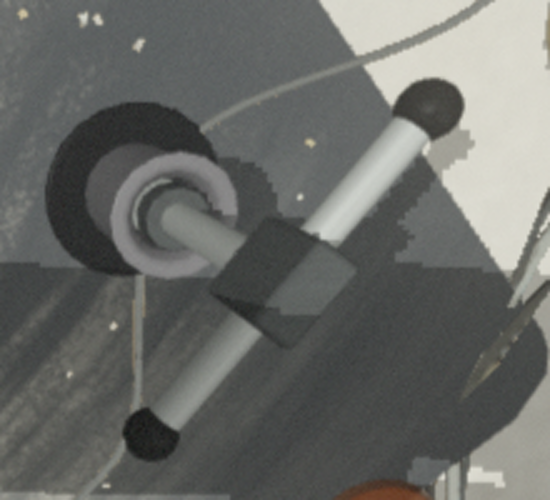

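View pics/flcrop.png

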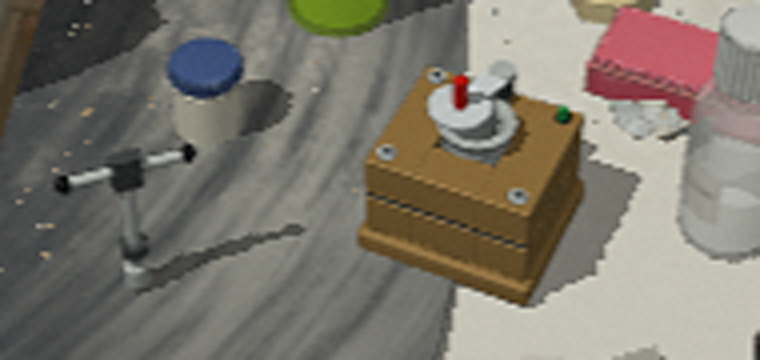

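The crop confirms it: the ball centres are 104 mm apart (119 over all), so this is the large key, in the grey stand. The flask's pin shows green at scene (370,253), and the hinge is behind the tube. Next I'll go up, inward and round the tumbler.

>>> step_arm:
  rows: "0.01 -0.03 -0.03 0 0 0; 0.02 -0.06 -0.06 0 0 0; 0.03 -0.09 -0.09 0 0 0; 0.05 -0.115 -0.115 0 0 0; 0.085 -0.115 -0.115 0 0 0; 0.125 -0.115 -0.115 0 0 0; 0.165 -0.115 -0.115 0 0 0; 0.205 -0.115 -0.11 0 0 0; 0.245 -0.115 -0.1 0 0 0; 0.28 -0.115 -0.095 0 0 0"
  fingers: 0

```text
t: 4.88
eef_pos: [429.9, -282.5, 346.1]
eef_rot: [0.5, -0.5, 0.5, -0.5]
ft_force: [1.8, -0.3, -0.2]
opening: 85.3
```

```bash
cat > f.py <<'E'
from h import *
import sys
t=sys.argv[1]
c=cap('wrist','w%s.png'%t); np.save('w%s.npy'%t,c,allow_pickle=True)
print(arm.get_state()['eef_pos'].round(1))
for l in sys.argv[2:]:
    print(l,[(np.round(b['extent']).tolist(),round(b['confidence'],2)) for b in arm.boxes_of('wrist',l)][:3],[(np.round(b['at'],1).tolist(),round(b['confidence'],2)) for b in arm.spot_point('wrist',l)][:3])
E
python3 f.py 1 flask bore_mouth cover_peg cover_hinge pin_top
```

```text
[ 429.7 -286.9  344. ]
flask [([305.0, 188.0, 97.0, 110.0], 0.92)] [([231.1, 354.9], 0.96)]
bore_mouth [([305.0, 185.0, 98.0, 115.0], 0.97)] [([259.2, 356.2], 0.62), ([100.3, 301.0], 0.55)]
cover_peg [([339.0, 240.0, 57.0, 28.0], 0.63)] [([262.6, 357.2], 0.96)]
cover_hinge [([303.0, 186.0, 101.0, 114.0], 0.96)] [([250.4, 387.4], 0.92)]
pin_top [] [([279.2, 395.3], 0.46)]
```

View pics/w1.png

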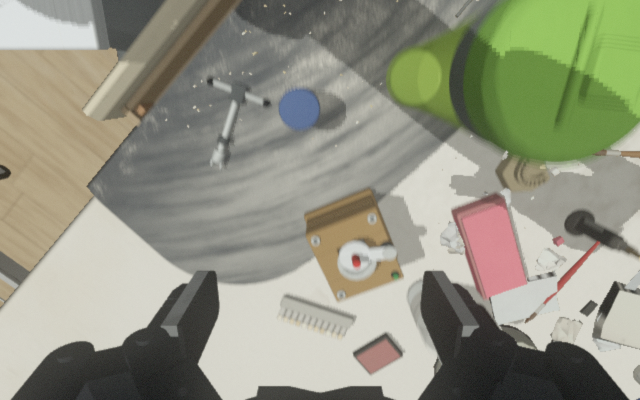

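The flask sits at (355,245), with the red peg at (356,262), the hinge to its right at (388,251) and the pin at (395,275). The clear bottle is partly hidden behind the right finger.

Run:
```python
from h import *
w=np.load('w1.npy',allow_pickle=True).item();d=np.load('side0.npy',allow_pickle=True).item();s=np.load('scene0.npy',allow_pickle=True).item()
i=w['color'][170:320,280:430,::-1];cv2.imwrite('pics/fl2.png',cv2.resize(i,None,fx=4,fy=4,interpolation=2))
print('peg',atz(w,357.2,262.6,119.5),'tri scene',tri(w,(357.2,262.6),s,(343.5,247.6)),'tri side',tri(w,(357.2,262.6),d,(261.4,175.6)))
print('hinge',atz(w,387.4,250.4,94),'pin',atz(w,395.3,275,86.5),'mouth',atz(w,356.2,259.2,92))
P=cloud(w)
hsv=cv2.cvtColor(w['color'],cv2.COLOR_RGB2HSV)
for nm,lo,hi in [('red',(0,150,80),(8,255,255)),('green',(50,120,40),(85,255,255))]:
    m=cv2.inRange(hsv,lo,hi)>0; m[:185]=0;m[300:]=0;m[:,:300]=0;m[:,405:]=0
    v,u=np.nonzero(m);print(nm,u.mean(),v.mean(),len(u),np.nanmedian(P[m],0))
# top of block points
m=(P[...,2]>72)&(P[...,2]<84)&(P[...,0]>380)&(P[...,0]<570)&(P[...,1]<-310)&(P[...,1]>-500);m[:,:300]=0;m[:,410:]=0
q=P[m];print('block top',len(q),q[:,2].mean(),cv2.minAreaRect(q[:,:2].astype(np.float32)))
m=(P[...,2]>89)&(P[...,2]<125)&(P[...,0]>380)&(P[...,0]<570)&(P[...,1]<-310)&(P[...,1]>-500);m[:,:300]=0;m[:,410:]=0
q=P[m];print('upper',len(q),q.mean(0),cv2.minAreaRect(q[:,:2].astype(np.float32)))
```

```text
peg [ 474.29594763 -400.11330207  119.5       ] tri scene (array([ 472.04740403, -401.47754495,  113.26175669]), np.float64(6.749730307026825)) tri side (array([ 475.7861785 , -401.35520256,  110.96541687]), np.float64(6.085383169378418))
hinge [ 513.83953011 -397.14581449   94.        ] pin [ 527.68155912 -435.83525427   86.5       ] mouth [ 476.14902493 -410.26776433   92.        ]
red 355.9130434782609 262.3478260869565 23 [ 472.74478518 -399.60202138  119.56964669]
green nan nan 0 [nan nan nan]
block top 4189 77.90473552382822 ((477.00897216796875, -411.85888671875), (97.76268005371094, 108.72151947021484), 23.36333656311035)
upper 1443 [ 482.03069439 -403.78943343   97.90906942] ((486.5170593261719, -410.3054504394531), (55.18642044067383, 68.5093994140625), 81.40287780761719)<stdin>:10: RuntimeWarning: Mean of empty slice.
  ret = ret.dtype.type(ret / rcount)
  return np.nanmean(a, axis, out=out, keepdims=keepdims)
```

View pics/fl2.png

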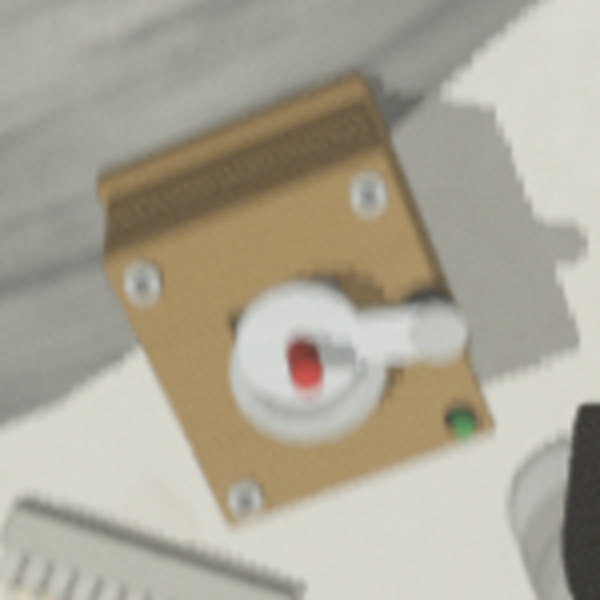

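The three screw corners and the green pin fix the flask at yaw ≈ -66.7°, with its bore near (476,-412.5). The cover starts about 0.3 rad open. The peg is at (473.5,-400,119.5), and its depth agrees with the stated height. I'll cage the peg with a part-closed gripper.

Run:
```python
from h import *
print(arm.get_state()['joint_positions'].round(2))
go([473.5,-400,150],np.radians(60))
```

```text
[-0.65  0.02  1.2   0.    1.92 -0.65]
[473.5, -400, 150] 1.0471975511965976 -> [0.1207 0.197  0.0431] [-1.000e-03 -1.046e+00  1.000e-03]
```

>>> step_arm:
  rows: "0.03 0 0.01 0 -0.12 0; 0.06 0 0.02 0 -0.24 0; 0.09 0.02 0.03 0 -0.36 0; 0.12 0.05 0.043 0 -0.48 0; 0.1207 0.08 0.0431 0 -0.6 0; 0.1207 0.11 0.0431 0 -0.72 0; 0.1207 0.14 0.0431 0 -0.84 0; 0.1207 0.17 0.0431 0 -0.96 0; 0.1207 0.19 0.0431 0 -1.046 0; 0.1207 0.197 0.0431 0 -1.046 0"
  fingers: 0.7

```text
t: 6.27
eef_pos: [472.4, -398.4, 145.7]
eef_rot: [-0.682, 0.183, -0.18, 0.684]
ft_force: [-0.0, -0.1, -1.1]
opening: 25.8
```

Run:
```python
from h import *
w=cap('wrist','w2.png');s=arm.get_state();print(s['eef_pos'],s['opening'],jaw(),w2p(w,[[473.5,-400,119.5],s['eef_pos']]))
go([473.5,-400,106],np.radians(60))
P=cloud(w);m=(P[...,2]>114)&(P[...,2]<125)&(abs(P[...,0]-473)<15)&(abs(P[...,1]+400)<15);print(np.nanmedian(P[m],0),m.sum())
```

```text
[ 472.65552789 -398.5991472   146.33134761] 25.304262880946634 1.045977643096621 [[317.28531491 249.73126205]
 [318.80064432 273.2461559 ]]
[473.5, -400, 106] 1.0471975511965976 -> [ 0.0016  0.0403 -0.0008] [-0.001 -0.001 -0.004]
[ 472.09219184 -400.02875309  119.14525789] 301
```

View pics/w2.png

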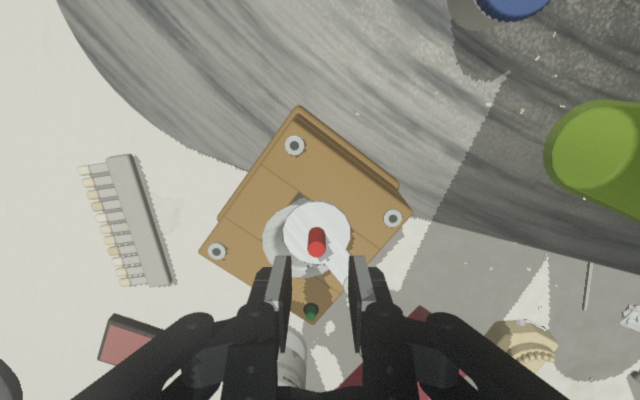

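The peg lies midway between the fingers, at (317,245). Descending.

>>> step_arm:
  rows: "0.001 0.01 -0.001 0 0 0; 0.0012 0.02 -0.001 0 0 0; 0.0012 0.03 -0.001 0 0 0; 0.0012 0.038 -0.001 0 0 0; 0.0012 0.0395 -0.001 0 0 0; 0.0012 0.0395 -0.001 0 0 0; 0.0012 0.0395 -0.001 0 0 0; 0.0012 0.0395 -0.001 0 0 0; 0.0012 0.0395 -0.001 0 0 0; 0.0012 0.0395 -0.001 0 0 0"
  fingers: 0.7

```text
t: 7.15
eef_pos: [473.2, -400.1, 107.4]
eef_rot: [-0.682, 0.185, -0.182, 0.684]
ft_force: [0.3, 0.5, -0.2]
opening: 25.5
```

Run:
```python
from h import *
s=arm.get_state();print(s['eef_pos'],s['ft_force'],s['opening'])
H=np.array([514.8,-396.2]);R=Rn.from_quat(s['eef_rot'])
for a in np.linspace(185,106,10):
    p=H+42*np.array([np.cos(np.radians(a)),np.sin(np.radians(a))])
    print(round(a,1),(R.inv().apply(np.array([*p,s['eef_pos'][2]])-s['eef_pos'])/1000).round(4))
```

```text
[ 473.2133939  -400.12169624  107.40001698] [ 0.27762196  0.51569959 -0.16234039] 25.531066479968942
185.0 [-0.0004  0.      0.0001]
176.2 [-0.0036  0.      0.0056]
167.4 [-0.006   0.      0.0116]
158.7 [-0.0075  0.      0.0179]
149.9 [-0.008   0.0001  0.0243]
141.1 [-0.0075  0.0001  0.0307]
132.3 [-0.006   0.0001  0.0369]
123.6 [-0.0036  0.0001  0.0429]
114.8 [-0.0003  0.0001  0.0484]
106.0 [0.0038 0.     0.0534]
```

>>> step_arm:
  rows: "0 0 0 0 0 0; 0 0 0 0 0 0; -0.0036 0 0.0056 0 0 0; -0.006 0 0.0116 0 0 0; -0.0075 0 0.018 0 0 0; -0.008 0 0.0243 0 0 0; -0.0075 0 0.0307 0 0 0; -0.006 0 0.0369 0 0 0; -0.0036 0 0.0429 0 0 0; -0.0003 0 0.0484 0 0 0"
  fingers: 0.82

```text
t: 7.98
eef_pos: [497.9, -357.4, 107.5]
eef_rot: [-0.682, 0.184, -0.182, 0.684]
ft_force: [-1.1, -0.7, -0.4]
opening: 15.6
```

Run:
```python
from h import *
s=arm.get_state();print(s['eef_pos'],s['ft_force'],s['opening'])
```

```text
[ 497.94963755 -357.41148428  107.51744505] [-1.10774159 -0.73505573 -0.39521291] 15.633353277059348
```

>>> step_arm:
  rows: "0 0 0 0 0 0; 0 0 0 0 0 0; 0 -0.03 0 0 0 0; 0 -0.06 0 0 0 0; 0 -0.1 0 0 0 0; 0 -0.13 -0.02 0 0 0; -0.02 -0.14 -0.04 0 0 0; -0.03 -0.14 -0.05 0 0 0; -0.04 -0.14 -0.05 0 0 0; -0.04 -0.14 -0.05 0 0 0"
  fingers: 0.7

```text
t: 8.82
eef_pos: [437.4, -381.4, 248.3]
eef_rot: [-0.682, 0.185, -0.183, 0.683]
ft_force: [0.7, -0.3, -0.6]
opening: 25.7
```

```bash
python3 f.py 3 bore_mouth cover_hinge cover_peg pin_top
python3 - <<'E'
from h import *
w=np.load('w3.npy',allow_pickle=True).item();P=cloud(w)
print(w2p(w,[[476,-412.5,92],[514.8,-396.2,94]]))
m=(P[...,2]>114)&(P[...,2]<125)&(P[...,0]>440)&(P[...,0]<560)&(P[...,1]<-330)&(P[...,1]>-460);print('peg',np.nanmedian(P[m],0),m.sum())
E
```

```text
[ 438.2 -381.3  248. ]
bore_mouth [([242.0, 135.0, 154.0, 156.0], 0.94)] []
cover_hinge [([240.0, 136.0, 159.0, 155.0], 0.85)] [([259.4, 349.7], 0.92)]
cover_peg [([340.0, 204.0, 58.0, 67.0], 0.6)] [([236.8, 376.7], 0.64), ([310.2, 470.2], 0.54)]
pin_top [] [([283.5, 316.3], 0.5)]
[[310.78001426 232.78920731]
 [346.99863313 258.72245631]]
peg [ 494.1724359  -358.41936161  118.98347781] 123
```

View pics/w3.png

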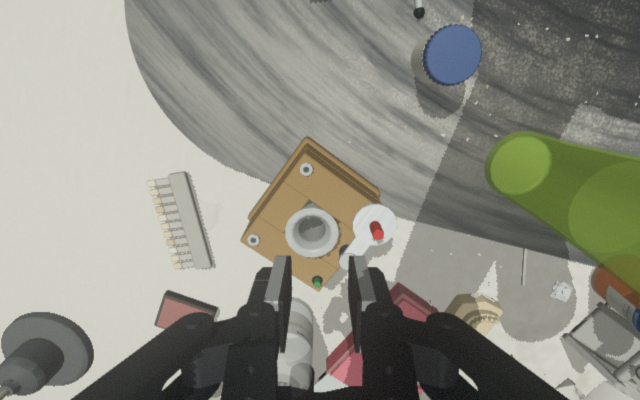

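The cover is open (peg at (377,230)) and the bore mouth shows at (312,232). I'll refine the bore centre and look down it for the rib.

Run:
```python
from h import *
w=np.load('w3.npy',allow_pickle=True).item();P=cloud(w)
i=w['color'][190:280,270:360,::-1];cv2.imwrite('pics/mouth.png',cv2.resize(i,None,fx=6,fy=6,interpolation=2))
m=(P[...,2]>87)&(P[...,2]<96)&(np.hypot(P[...,0]-476,P[...,1]+412)<30)
q=P[m][:,:2]; print(len(q),P[m][:,2].mean(),cv2.minEnclosingCircle(q.astype(np.float32)),q.mean(0))
# image outline of ring: saturation low vs brass
hsv=cv2.cvtColor(w['color'],cv2.COLOR_RGB2HSV)
m2=((hsv[...,1]<70)).astype(np.uint8);m2[:,:275]=0;m2[:,348:]=0;m2[:200]=0;m2[268:]=0
n,l,st,ce=cv2.connectedComponentsWithStats(m2);k=l[240,292] or 1
# per-ray: trace outward from (312,232)
pts=[]
for a in np.radians(np.arange(0,360,4)):
    for r in np.arange(15,40,.25):
        u,v=312+r*np.cos(a),232+r*np.sin(a)
        S=cv2.getRectSubPix(hsv[...,1],(1,1),(float(u),float(v)))[0,0]
        if S>80: pts.append((u,v,r));break
pts=np.array(pts);W=np.array([atz(w,u,v,92)[:2] for u,v,_ in pts])
from scipy.optimize import least_squares
f=least_squares(lambda x:np.hypot(W[:,0]-x[0],W[:,1]-x[1])-x[2],[476,-412,21],loss='soft_l1',f_scale=0.5);print('circle',f.x,len(W),np.abs(f.fun).mean())
# depth in bore
c=w2p(w,[[476,-412.5,92]])[0]
q=P[220:245,298:326].reshape(-1,3);print('bore depths z',np.nanpercentile(q[:,2],[0,5,25,50,75]))
```

```text
1368 91.18705295539796 ((476.5677185058594, -412.21685791015625), 24.85715103149414) [ 476.79613976 -412.66169587]
circle [ 476.21362316 -411.85167408   25.58668713] 90 0.49791144578605895
bore depths z [26.3929863  36.05672829 55.13923745 71.95843327 84.03396493]
```

View pics/mouth.png

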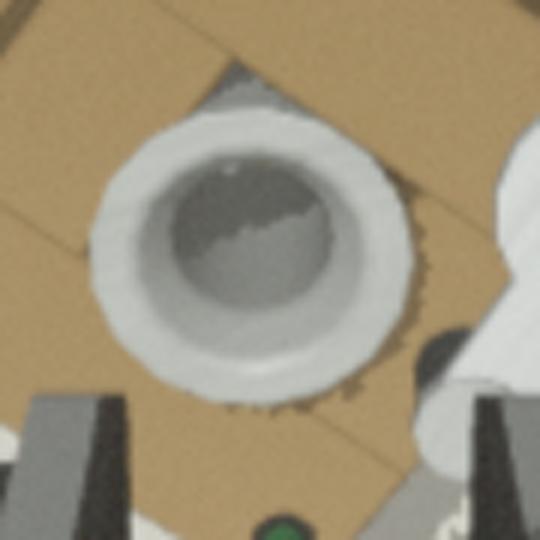

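The rib isn't visible at this angle. I'll put the camera vertically over the bore.

Run:
```python
from h import *
go([547.5,-453,235],np.radians(60))
```

```text
[547.5, -453, 235] 1.0471975511965976 -> [ 0.1301  0.0118 -0.0081] [-0.001 -0.    -0.004]
```

>>> step_arm:
  rows: "0.025 0 -0.002 0 0 0; 0.05 0 -0.004 0 0 0; 0.075 0 -0.008 0 0 0; 0.1 0.005 -0.008 0 0 0; 0.12 0.01 -0.008 0 0 0; 0.13 0.012 -0.008 0 0 0; 0.13 0.012 -0.008 0 0 0; 0.13 0.012 -0.008 0 0 0; 0.13 0.012 -0.008 0 0 0; 0.13 0.012 -0.008 0 0 0"

```text
t: 10.1
eef_pos: [547.1, -452.7, 235.9]
eef_rot: [-0.682, 0.184, -0.182, 0.684]
ft_force: [0.3, 0.5, -1.0]
opening: 25.7
```

Run:
```python
from h import *
w=cap('wrist','w4.png');np.save('w4.npy',w,allow_pickle=True);P=cloud(w)
print(arm.get_state()['eef_pos'],arm.spot_point('wrist','nut_top'),arm.spot_point('wrist','bore_mouth'),arm.spot_point('wrist','pin_top'))
u,v=w2p(w,[[476.5,-412.2,22]])[0];print(u,v,w2p(w,[[476.5,-412.2,92]]))
u,v=int(u),int(v)
i=w['color'][max(v-45,0):v+60,u-60:u+60,::-1];cv2.imwrite('pics/nut.png',cv2.convertScaleAbs(cv2.resize(i,None,fx=6,fy=6,interpolation=2),alpha=1.3))
pu,pv=map(int,w2p(w,[[527.5,-435.8,86]])[0]);q=P[pv-6:pv+7,pu-6:pu+7].reshape(-1,3);print('pin z',np.nanpercentile(q[:,2],[50,80,90,95,100]))
m=(P[...,2]>20)&(P[...,2]<36)&(np.hypot(P[...,0]-476.5,P[...,1]+412)<13);q=P[m];print(len(q),np.histogram(q[:,2],8))
r=q[q[:,2]>27][:,:2];
if len(r)>5: print(r.mean(0),q[:,:2].mean(0)); U,S,V=np.linalg.svd(r-r.mean(0));print(S,np.degrees(np.arctan2(V[0,1],V[0,0])))
```

```text
[ 547.07839529 -452.77142812  235.95924564] [{'at': [81.5, 320.0], 'confidence': 0.73}] [{'at': [80.6, 319.6], 'confidence': 0.68}] [{'at': [157.0, 322.1], 'confidence': 0.42}, {'at': [85.3, 319.1], 'confidence': 0.39}]
318.77570093432513 82.3653902105444 [[318.72603715  82.4146136 ]]
pin z [78.7779503  85.97542467 86.58153546 86.8960662  88.14621239]
515 (array([145, 200,   4,   8,   9, 102,  39,   8]), array([20.0324769 , 21.97880211, 23.92512732, 25.87145252, 27.81777773,
       29.76410293, 31.71042814, 33.65675335, 35.60307855]))
[ 476.67351167 -412.39986653] [ 476.46917584 -412.39521701]
[88.59166773 45.60459337] -66.97908990340869
```

View pics/nut.png

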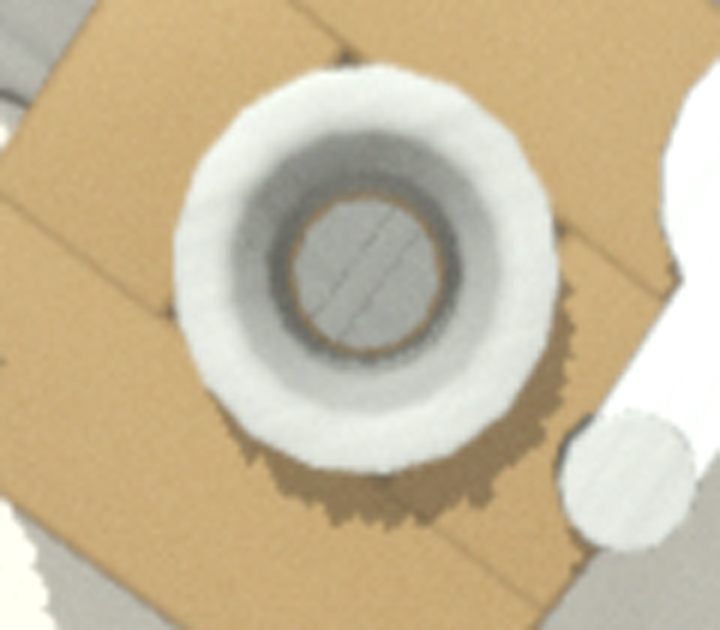

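The nut's rib lies at about -67° in the world, so the nut is near 0. The pin top at 86.6 agrees. The bore centre is (476.5,-412.3). Now I'll go back round the tumbler to the key.

Run:
```python
from h import *
print(arm.get_state()['joint_positions'].round(2))
go([540,-430,350],np.radians(60))
go([440,-300,350],np.radians(110))
go([430,-200,350],np.radians(110))
```

```text
[-0.74  0.61  0.71  0.    1.83 -1.79]
[540, -430, 350] 1.0471975511965976 -> [-0.018  -0.1143  0.0163] [-0.001 -0.001 -0.003]
[440, -300, 350] 1.9198621771937625 -> [-0.1696 -0.1138  0.0788] [-0.002 -0.873 -0.002]
[430, -200, 350] 1.9198621771937625 -> [-0.2283 -0.1136  0.1604] [-0.002 -0.873 -0.002]
```

>>> step_arm:
  rows: "-0.01 -0.03 0.005 0 0 0; -0.02 -0.065 0.01 0 0 0; -0.04 -0.1 0.02 0 -0.12 0; -0.07 -0.115 0.035 0 -0.24 0; -0.1 -0.115 0.05 0 -0.36 0; -0.13 -0.115 0.065 0 -0.48 0; -0.165 -0.115 0.079 0 -0.6 0; -0.185 -0.115 0.1 0 -0.72 0; -0.205 -0.115 0.13 0 -0.82 0; -0.228 -0.115 0.16 0 -0.87 0"
  fingers: 0

```text
t: 11.13
eef_pos: [429.1, -199.3, 351.6]
eef_rot: [-0.696, -0.123, 0.123, 0.697]
ft_force: [0.8, 0.2, 0.7]
opening: 85.8
```

Run:
```python
from h import *
print(arm.get_state()['eef_pos'])
go([440,-60,340],np.radians(145.5))
go([640,50,300],np.radians(145.5))
```

```text
[ 429.089742   -199.26500244  351.63613047]
[440, -60, 340] 2.5394540616517496 -> [0.058  0.0119 0.1271] [-0.002 -0.619  0.   ]
[640, 50, 300] 2.5394540616517496 -> [0.2836 0.0519 0.1618] [-0.002 -0.619  0.   ]
```

>>> step_arm:
  rows: "0.015 0.003 0.03 0 -0.08 0; 0.03 0.006 0.06 0 -0.16 0; 0.045 0.01 0.095 0 -0.24 0; 0.058 0.012 0.127 0 -0.32 0; 0.095 0.015 0.133 0 -0.4 0; 0.13 0.02 0.139 0 -0.48 0; 0.17 0.025 0.145 0 -0.56 0; 0.21 0.035 0.151 0 -0.619 0; 0.25 0.045 0.157 0 -0.619 0; 0.28 0.052 0.162 0 -0.619 0"

```text
t: 11.97
eef_pos: [638.1, 50.7, 298.4]
eef_rot: [-0.625, -0.329, 0.33, 0.627]
ft_force: [-1.3, -0.7, -0.3]
opening: 85.4
```

```bash
python3 f.py 5 key_bar key stand;  python3 - <<'E'
from h import *
w=np.load('w5.npy',allow_pickle=True).item();P=cloud(w)
for z0,z1 in [(158,172),(140,157),(60,70)]:
    m=(P[...,2]>z0)&(P[...,2]<z1)&(np.hypot(P[...,0]-622,P[...,1]-28)<75)
    q=P[m];r=cv2.minAreaRect(q[:,:2].astype(np.float32)) if len(q) else 0
    print(z0,len(q),np.nanmedian(q,0),r,np.sort(cv2.boxPoints(r),0).round(0).tolist() if len(q) else 0)
E
```

```text
[640.3  52.8 292.8]
key_bar [([310.0, 72.0, 19.0, 147.0], 0.8)] [([150.8, 317.2], 0.7)]
key [([309.0, 76.0, 20.0, 141.0], 0.69)] [([129.7, 321.8], 0.74)]
stand [([291.0, 99.0, 56.0, 56.0], 0.87)] [([129.2, 321.6], 0.7)]
158 663 [623.59319585  25.34946879 165.58007421] ((624.2190551757812, 26.140262603759766), (110.89810943603516, 13.349902153015137), 55.81047821044922) [[588.0, -23.0], [599.0, -16.0], [650.0, 68.0], [661.0, 76.0]]
140 1237 [613.07968796  11.74618488 155.2196156 ] ((623.794677734375, 26.88900375366211), (117.5030517578125, 14.781176567077637), 55.52688217163086) [[584.0, -26.0], [597.0, -17.0], [651.0, 71.0], [663.0, 80.0]]
60 645 [616.71646713  27.34921604  63.8279974 ] ((620.501953125, 27.804672241210938), (40.98415756225586, 44.34064483642578), 43.76193618774414) [[590.0, -2.0], [620.0, 26.0], [621.0, 30.0], [651.0, 58.0]]
```

View pics/w5.png

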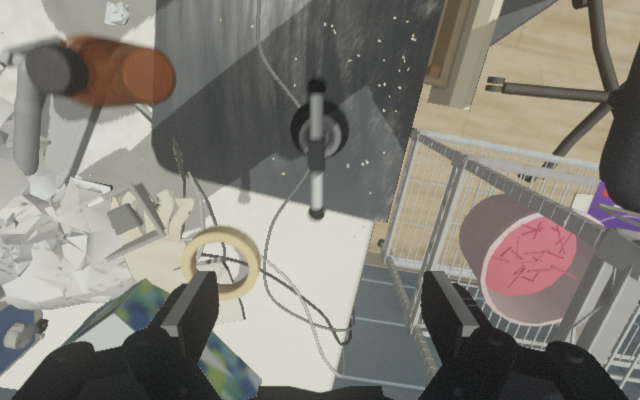

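The key's bar runs vertically in the picture from (316,85) to (317,212), with its centre at world (623.8,26.7) and yaw 55.6°. The hub top reads 165.6 against an expected 166. The jaws are square to the bar.

Run:
```python
from h import *
go([623.8,26.7,132],np.radians(145.6))
```

```text
[623.8, 26.7, 132] 2.541199390903744 -> [-0.0252  0.1702 -0.002 ] [ 0.001 -0.003  0.003]
```

>>> step_arm:
  rows: "-0.013 0.02 -0.001 0 0 0; -0.025 0.04 -0.002 0 0 0; -0.025 0.06 -0.002 0 0 0; -0.025 0.08 -0.002 0 0 0; -0.025 0.1 -0.002 0 0 0; -0.025 0.12 -0.002 0 0 0; -0.025 0.135 -0.002 0 0 0; -0.025 0.15 -0.002 0 0 0; -0.025 0.16 -0.002 0 0 0; -0.025 0.165 -0.002 0 0 0"

```text
t: 13.15
eef_pos: [623.3, 26.3, 137.1]
eef_rot: [-0.626, -0.33, 0.328, 0.626]
ft_force: [0.3, 0.6, 0.2]
opening: 85.4
```

Run:
```python
from h import *
w=cap('wrist','w6.png');s=arm.get_state();print(s['eef_pos'],s['ft_force'],s['opening'])
go([623.8,26.7,131],np.radians(145.6))
```

```text
[623.23766294  26.43684908 136.54374757] [-0.46484515 -0.43091524 -1.15212839] 85.42852933459514
[623.8, 26.7, 131] 2.541199390903744 -> [ 0.0005  0.0055 -0.0003] [ 0.    -0.003  0.002]
```

View pics/w6.png

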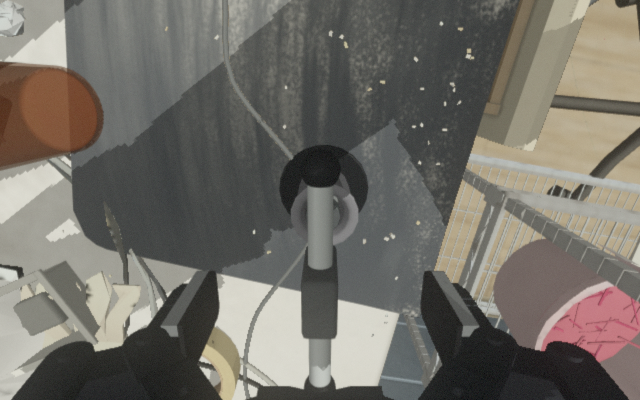

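The hub at (320,300) is centred between the fingers. Closing.

>>> step_arm:
  rows: "0.0005 0.003 0 0 0 0; 0.0005 0.005 0 0 0 0; 0.0005 0.005 0 0 0 0; 0.0005 0.005 0 0 0 0; 0.0005 0.005 0 0 0 0; 0.0005 0.005 0 0 0 0; 0.0005 0.005 0 0 0 0; 0.0005 0.005 0 0 0 0; 0.0005 0.005 0 0 0 0; 0.0005 0.005 0 0 0 0"
  fingers: 1

```text
t: 14.03
eef_pos: [623.3, 27.3, 132.0]
eef_rot: [-0.625, -0.33, 0.328, 0.627]
ft_force: [-5.0, 2.1, 5.7]
opening: 13.6
```

Run:
```python
from h import *
s=arm.get_state();print(s['eef_pos'],s['ft_force'],s['ft_torque'],s['opening'],jaw())
go([620.5,27.5,231],np.radians(145.5))
```

```text
[623.26166477  27.31146582 132.04261341] [-5.02179667  2.07197689  5.66519695] [0.6533255  1.15188717 0.00930509] 13.636139666561295 2.5382898873938786
[620.5, 27.5, 231] 2.5394540616517496 -> [-0.0011 -0.099   0.0024] [-0.001 -0.001  0.003]
```

Gripped, with a 13.6 mm opening against the 14 mm hub. Lifting straight up.

>>> step_arm:
  rows: "0 -0.01 0.0005 0 0 0; 0 -0.02 0.001 0 0 0; 0 -0.03 0.0015 0 0 0; 0 -0.04 0.002 0 0 0; 0 -0.055 0.0022 0 0 0; 0 -0.07 0.0024 0 0 0; 0 -0.09 0.0024 0 0 0; 0 -0.11 0.0024 0 0 0; 0 -0.13 0.0024 0 0 0; 0 -0.14 0.0024 0 0 0"

```text
t: 14.87
eef_pos: [621.8, 28.1, 276.2]
eef_rot: [0.626, 0.331, -0.326, -0.626]
ft_force: [-0.3, 0.2, -1.5]
opening: 13.3
```

Run:
```python
from h import *
w=cap('wrist','w7.png');d=cap('side','s7.png');cv2.imwrite('pics/s7c.png',cv2.resize(d['color'][120:300,330:510,::-1],None,fx=3,fy=3,interpolation=2))
s=arm.get_state();print(s['eef_pos'],s['ft_force'],s['ft_torque'],s['opening'],s['joint_positions'].round(2))
go([540,20,300],np.radians(130));go([410,-60,310],np.radians(130))
```

```text
[621.90196242  28.2030136  275.08560102] [ 0.71339147  0.80246074 -2.23923601] [ 0.0192683   0.01384669 -0.01117778] 13.499800389964875 [-0.02  0.32  1.01  0.    1.8  -2.55]
[540, 20, 300] 2.2689280275926285 -> [-0.0531 -0.0255  0.0627] [0.003 0.269 0.006]
[410, -60, 310] 2.2689280275926285 -> [-0.1927 -0.0365  0.1243] [0.003 0.269 0.006]
```

View pics/s7c.png

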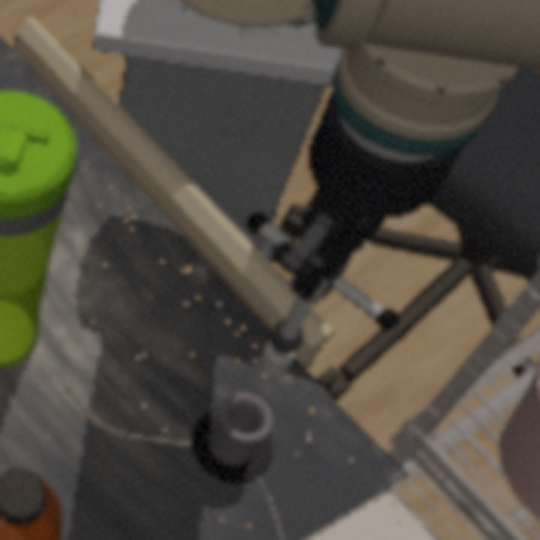

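View pics/w7.png

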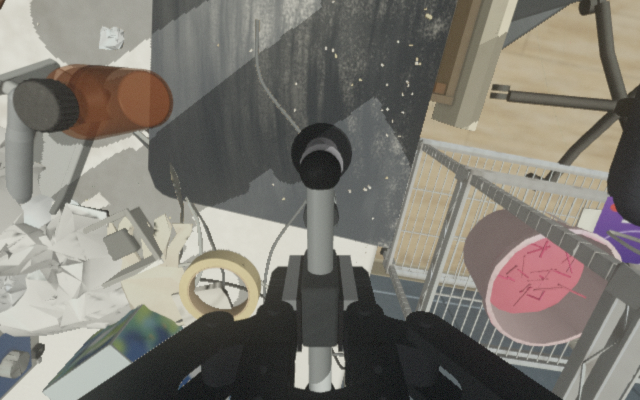

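The key is clear of the stand, held at the hub (320,300), and weighs about 0.22 kg. Now carrying it inward and round the tumbler.

>>> step_arm:
  rows: "-0.01 -0.006 0.012 0 0.03 0; -0.025 -0.015 0.03 0 0.08 0; -0.04 -0.02 0.046 0 0.13 0; -0.055 -0.026 0.062 0 0.18 0; -0.08 -0.029 0.074 0 0.23 0; -0.105 -0.031 0.085 0 0.269 0; -0.13 -0.033 0.096 0 0.269 0; -0.155 -0.035 0.107 0 0.269 0; -0.178 -0.036 0.117 0 0.269 0; -0.193 -0.037 0.124 0 0.269 0"

```text
t: 15.8
eef_pos: [408.3, -61.3, 309.4]
eef_rot: [-0.664, -0.244, 0.24, 0.665]
ft_force: [-0.1, -0.2, -2.1]
opening: 13.3
```

Run:
```python
from h import *
s=arm.get_state();print(s['eef_pos'],s['opening'],jaw())
for p,y in [([402,-130,312],115),([402,-210,312],105),([420,-280,312],95)]: go(p,np.radians(y))
```

```text
[408.25455039 -61.27706152 309.42920499] 13.28675230999824 2.2683501941786695
[402, -130, 312] 2.007128639793479 -> [-0.0489 -0.0028 -0.0487] [0.001 0.261 0.005]
[402, -210, 312] 1.8325957145940461 -> [-0.1003 -0.0029 -0.11  ] [0.    0.436 0.005]
[420, -280, 312] 1.6580627893946132 -> [-0.1315 -0.003  -0.1752] [-0.     0.61   0.006]
```

>>> step_arm:
  rows: "-0.012 -0.001 -0.012 0 0.06 0; -0.025 -0.002 -0.025 0 0.13 0; -0.037 -0.003 -0.037 0 0.2 0; -0.049 -0.003 -0.049 0 0.26 0; -0.066 -0.003 -0.07 0 0.32 0; -0.083 -0.003 -0.09 0 0.38 0; -0.1 -0.003 -0.11 0 0.436 0; -0.111 -0.003 -0.133 0 0.5 0; -0.122 -0.003 -0.155 0 0.56 0; -0.132 -0.003 -0.175 0 0.61 0"

```text
t: 16.63
eef_pos: [419.2, -281.6, 310.3]
eef_rot: [-0.705, -0.031, 0.028, 0.708]
ft_force: [0.0, 0.2, -2.2]
opening: 13.3
```

Run:
```python
from h import *
s=arm.get_state();print(s['eef_pos'],s['opening'],jaw())
for p,y in [([476.5,-412.3,270],83)]: go(p,np.radians(y))
```

```text
[ 419.24280023 -281.58043088  310.33149387] 13.271523495858052 1.6546113533389248
[476.5, -412.3, 270] 1.4486232791552935 -> [ 0.046   0.0401 -0.1352] [-0.004  0.206  0.003]
```

>>> step_arm:
  rows: "0.006 0.003 -0.018 0 0.03 0; 0.012 0.006 -0.036 0 0.06 0; 0.018 0.01 -0.054 0 0.09 0; 0.025 0.016 -0.072 0 0.12 0; 0.032 0.022 -0.09 0 0.15 0; 0.038 0.03 -0.108 0 0.18 0; 0.042 0.035 -0.122 0 0.206 0; 0.046 0.04 -0.135 -0.004 0.206 0.003; 0.046 0.04 -0.135 -0.004 0.206 0.003; 0.046 0.04 -0.135 -0.004 0.206 0.003"

```text
t: 17.47
eef_pos: [476.1, -412.0, 267.9]
eef_rot: [-0.705, 0.044, -0.042, 0.706]
ft_force: [-0.9, 0.5, -2.1]
opening: 13.1
```

Run:
```python
from h import *
w=cap('wrist','w8.png');d=cap('side','s8.png');c=cap('scene','c8.png')
for n,x in (('w8',w),('s8',d),('c8',c)): np.save(n+'.npy',x,allow_pickle=True)
s=arm.get_state();print(s['eef_pos'],s['ft_force'],s['opening'],jaw())
for cam,x in (('side',d),('scene',c)):
    p=w2p(x,[[476.5,-412.3,144],[476.5,-412.3,92],s['eef_pos']]);print(cam,p)
    u,v=p[0].astype(int)
    cv2.imwrite('pics/%s8c.png'%cam,cv2.resize(x['color'][v-70:v+60,u-65:u+65,::-1],None,fx=4.5,fy=4.5,interpolation=2))
    print(arm.spot_point(cam,'key_claws')[:2],arm.spot_point(cam,'key_bar')[:2])
```

```text
[ 476.45007654 -411.50117475  270.4223788 ] [ 0.00531048  0.4138885  -2.14398133] 12.949205113512242 1.4490984168990213
side [[254.8269063  166.98669911]
 [257.52794518 178.67647377]
 [247.46160593 133.72771183]]
[{'at': [166.4, 256.3], 'confidence': 0.66}, {'at': [151.7, 307.2], 'confidence': 0.58}] [{'at': [128.2, 242.8], 'confidence': 0.94}, {'at': [163.9, 255.7], 'confidence': 0.74}]
scene [[349.63192073 239.00670927]
 [348.88348324 254.86201994]
 [351.37136549 196.32641631]]
[{'at': [240.2, 342.1], 'confidence': 0.92}, {'at': [293.7, 262.8], 'confidence': 0.79}] [{'at': [192.1, 350.9], 'confidence': 0.69}, {'at': [268.3, 255.0], 'confidence': 0.64}]
```

View pics/side8c.png

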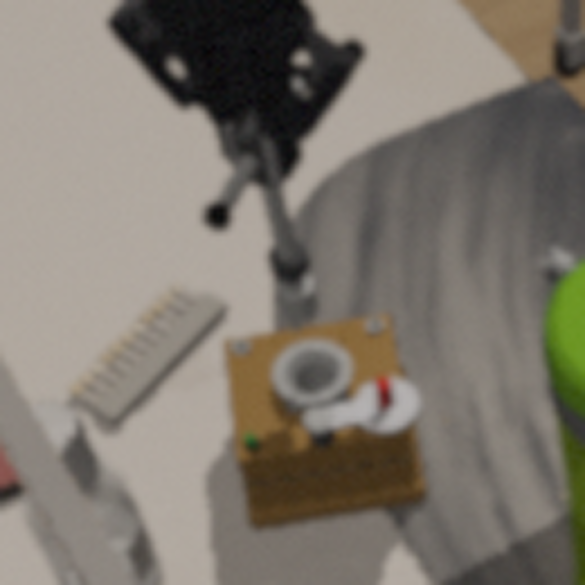

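View pics/scene8c.png

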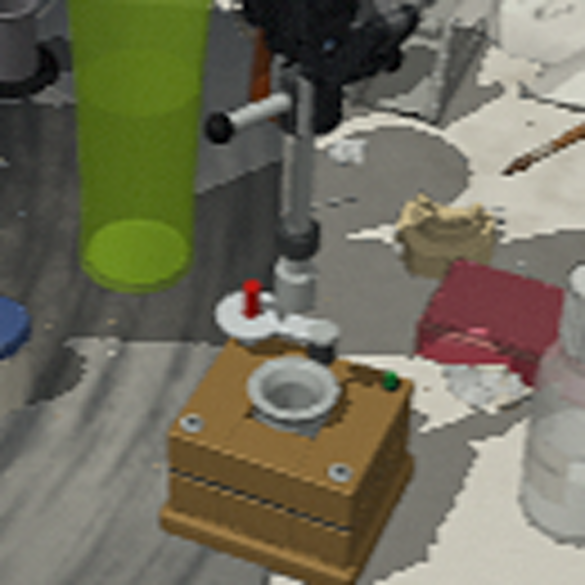

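View pics/w8.png

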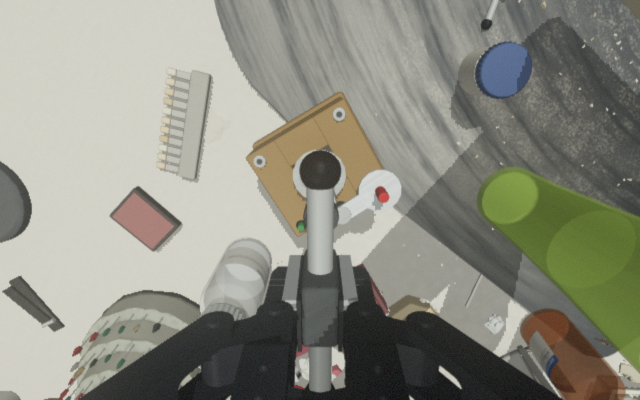

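Claw bottom: scene (349,238) against a predicted (349.6,239), and side (254.6,168.7) against (254.8,167). So the key hangs upright over the bore to within about 2 mm. Lowering into the flare.

Run:
```python
from h import *
go([476.5,-412.3,212],np.radians(83))
```

```text
[476.5, -412.3, 212] 1.4486232791552935 -> [-0.      0.0587 -0.0005] [0.001 0.    0.001]
```

>>> step_arm:
  rows: "0 0.01 -0.0005 0.001 0 0.001; 0 0.02 -0.0005 0.001 0 0.001; 0 0.03 -0.0005 0.001 0 0.001; 0 0.037 -0.0005 0.001 0 0.001; 0 0.043 -0.0005 0.001 0 0.001; 0 0.048 -0.0005 0.001 0 0.001; 0 0.052 -0.0005 0.001 0 0.001; 0 0.055 -0.0005 0.001 0 0.001; 0 0.057 -0.0005 0.001 0 0.001; 0 0.0585 -0.0005 0.001 0 0.001"

```text
t: 18.65
eef_pos: [476.6, -412.4, 212.2]
eef_rot: [0.706, -0.043, 0.043, -0.706]
ft_force: [-0.5, -0.7, -2.3]
opening: 13.3
```

Run:
```python
from h import *
s=arm.get_state();print(s['eef_pos'],s['ft_force'],s['ft_torque'],s['opening'])
w=cap('wrist','w9.png');c=cap('scene');d=cap('side')
ims=[]
for x in (c,d):
    u,v=w2p(x,[[476.5,-412.3,100]])[0].astype(int)
    ims.append(cv2.resize(x['color'][v-30:v+30,u-30:u+30,::-1],None,fx=6,fy=6,interpolation=2))
cv2.imwrite('pics/c9.png',np.hstack(ims))
```

```text
[ 476.56082934 -412.36399829  212.23898595] [-0.52299403 -0.72035223 -2.26430639] [-4.47286910e-05 -1.11733153e-02 -5.61434837e-03] 13.301614183994664
```

View pics/c9.png

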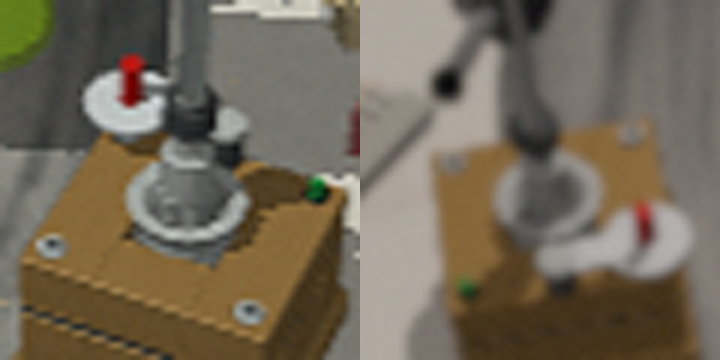

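The key's head is entering the mouth, with no contact force. Going on slowly.

>>> step_arm:
  rows: "0 0.002 0 0 0 0; 0 0.004 0 0 0 0; 0 0.006 0 0 0 0; 0 0.008 0 0 0 0; 0 0.01 0 0 0 0; 0 0.012 0 0 0 0; 0 0.014 0 0 0 0; 0 0.016 0 0 0 0; 0 0.018 0 0 0 0; 0 0.018 0 0 0 0"

```text
t: 19.63
eef_pos: [476.4, -412.2, 193.8]
eef_rot: [-0.706, 0.043, -0.043, 0.706]
ft_force: [0.4, -0.9, -3.0]
opening: 13.1
```

Run:
```python
from h import *
s=arm.get_state();print(s['eef_pos'],s['ft_force'],s['ft_torque'],s['opening']);go([476.5,-412.3,176],np.radians(83))
```

```text
[ 476.43058494 -412.22459196  193.75239304] [ 0.39440468 -0.85964163 -2.99723873] [0.01051854 0.01062433 0.03430943] 13.140281882551353
[476.5, -412.3, 176] 1.4486232791552935 -> [ 0.0001  0.0178 -0.0001] [-0.     0.    -0.001]
```

>>> step_arm:
  rows: "0 0.003 0 0 0 0; 0 0.006 0 0 0 0; 0 0.01 0 0 0 0; 0 0.014 0 0 0 0; 0 0.018 0 0 0 0; 0 0.021 0 0 0 0; 0 0.025 0 0 0 0; 0 0.029 0 0 0 0; 0 0.033 0 0 0 0; 0 0.034 0 0 0 0"

```text
t: 20.47
eef_pos: [476.2, -412.1, 158.7]
eef_rot: [-0.705, 0.044, -0.043, 0.706]
ft_force: [-0.6, 0.2, -2.2]
opening: 13.5
```

Run:
```python
from h import *
s=arm.get_state();print(s['eef_pos'],s['ft_force'],s['ft_torque'],s['opening']);go([476.5,-412.3,148],np.radians(83))
```

```text
[ 476.18078139 -412.11601168  158.74656929] [-0.64913161  0.17669846 -2.1929471 ] [-0.0869645  -0.04315944 -0.03953024] 13.491308504107225
[476.5, -412.3, 148] 1.4486232791552935 -> [ 0.0004  0.0107 -0.0002] [-0.001  0.    -0.001]
```

>>> step_arm:
  rows: "0 0.0015 0 0 0 0; 0 0.003 0 0 0 0; 0 0.0045 0 0 0 0; 0 0.006 0 0 0 0; 0 0.0075 0 0 0 0; 0 0.009 0 0 0 0; 0 0.01 0 0 0 0; 0 0.0105 0 0 0 0; 0 0.011 0 0 0 0; 0 0.011 0 0 0 0"

```text
t: 21.3
eef_pos: [476.2, -412.2, 148.1]
eef_rot: [-0.706, 0.043, -0.043, 0.706]
ft_force: [-0.5, 0.1, -0.1]
opening: 13.2
```

Run:
```python
from h import *
s=arm.get_state();print(s['eef_pos'],s['ft_force'],s['ft_torque'],s['opening'],s['joint_positions'].round(2))
```

```text
[ 476.23214059 -412.16234453  148.14021757] [-0.53216395  0.09752695 -0.09352051] [0.07378179 0.11721226 0.01063027] 13.208787612005764 [-0.77  0.39  1.18 -0.    1.57 -2.22]
```

The weight has come off the wrist (force z from -2.2 to -0.1) at TCP z 148.1, so the key sits at 22 mm as expected. Turning clockwise, which is +ay here.

>>> step_arm:
  rows: "0 0.0003 0 0 0.1 0; 0 0.0003 0 0 0.2 0; 0 0.0003 0 0 0.3 0; 0 0.0003 0 0 0.4 0; 0 0.0003 0 0 0.5 0; 0 0.0003 0 0 0.6 0; 0 0.0003 0 0 0.7 0; 0 0.0003 0 0 0.8 0; 0 0.0003 0 0 0.9 0; 0 0.0003 0 0 0.95 0"

```text
t: 22.13
eef_pos: [475.9, -412.5, 148.2]
eef_rot: [0.607, -0.363, 0.362, -0.607]
ft_force: [-1.3, -1.1, -0.0]
opening: 13.3
```

Run:
```python
from h import *
s=arm.get_state();print(s['eef_pos'],s['ft_force'],s['ft_torque'],s['opening'],np.degrees(jaw()))
go([476.2,-412.2,148],jaw())
```

```text
[ 475.89684545 -412.45519453  148.17053912] [-1.28708317 -1.13257185 -0.03623651] [-0.10356638  0.55825396  0.09027744] 13.277974027040155 28.284776228705468
[476.2, -412.2, 148] 0.49366247338073505 -> [-0.0001  0.0002  0.0004] [ 0.001 -0.    -0.001]
```

The torque is 0.09 N m, so the nut is being carried along.

>>> step_arm:
  rows: "0 0.0002 0.0003 0 0.1 0; 0 0.0002 0.0003 0 0.2 0; 0 0.0002 0.0003 0 0.3 0; 0 0.0002 0.0003 0 0.4 0; 0 0.0002 0.0003 0 0.5 0; 0 0.0002 0.0003 0 0.6 0; 0 0.0002 0.0003 0 0.7 0; 0 0.0002 0.0003 0 0.8 0; 0 0.0002 0.0003 0 0.9 0; 0 0.0002 0.0003 0 1.0 0"

```text
t: 22.97
eef_pos: [475.9, -412.2, 148.1]
eef_rot: [-0.358, 0.611, -0.61, 0.357]
ft_force: [-1.8, 0.7, -0.7]
opening: 13.3
```

Run:
```python
from h import *
s=arm.get_state();print(s['eef_pos'],s['ft_force'],s['ft_torque'],s['opening'],np.degrees(jaw()))
go([476.2,-412.2,148],np.radians(-70))
```

```text
[ 475.92899122 -412.18356299  148.12642213] [-1.78241612  0.72771376 -0.69254716] [0.21194817 0.3291447  0.07991227] 13.264814237920175 -29.28091934137116
[476.2, -412.2, 148] -1.2217304763960306 -> [-0.0001  0.0001  0.0002] [0.002 0.711 0.002]
```

>>> step_arm:
  rows: "0 0 0.0003 0 0.1 0; 0 0 0.0003 0 0.2 0; 0 0 0.0003 0 0.3 0; 0 0 0.0003 0 0.4 0; 0 0 0.0003 0 0.5 0; 0 0 0.0003 0 0.58 0; 0 0 0.0003 0 0.64 0; 0 0 0.0003 0 0.7 0; 0 0 0.0003 0 0.74 0; 0 0 0.0003 0 0.76 0"

```text
t: 23.8
eef_pos: [476.2, -412.1, 148.2]
eef_rot: [-0.106, 0.7, -0.699, 0.104]
ft_force: [-1.3, 1.1, -1.7]
opening: 13.1
```

Run:
```python
from h import *
s=arm.get_state();print(s['eef_pos'],s['ft_force'],s['ft_torque'],s['opening'],np.degrees(jaw()))
```

```text
[ 476.16802557 -412.07795919  148.16624875] [-1.33987162  1.06110332 -1.71310547] [0.33107513 0.18534753 0.08352636] 13.148717203103955 -72.9159680717754
```

Torque is still at friction level, so the stop is not yet reached. Continuing in small turns.

>>> step_arm:
  rows: "0 0 0 0 0.02 0; 0 0 0 0 0.04 0; 0 0 0 0 0.06 0; 0 0 0 0 0.08 0; 0 0 0 0 0.09 0; 0 0 0 0 0.1 0; 0 0 0 0 0.1 0; 0 0 0 0 0.1 0; 0 0 0 0 0.1 0; 0 0 0 0 0.1 0"

```text
t: 24.63
eef_pos: [476.2, -412.0, 148.2]
eef_rot: [-0.071, 0.704, -0.703, 0.069]
ft_force: [0.2, 0.5, -1.3]
opening: 13.3
```

Run:
```python
from h import *
s=arm.get_state();print(s['eef_pos'],s['ft_force'],s['ft_torque'],s['opening'],np.degrees(jaw()))
w=cap('wrist','w10.png')
```

```text
[ 476.19353531 -412.0438947   148.17320508] [ 0.176375    0.45421016 -1.25558505] [0.37856903 0.05809833 0.04147436] 13.260759607115885 -78.63354592599772
```

View pics/w10.png

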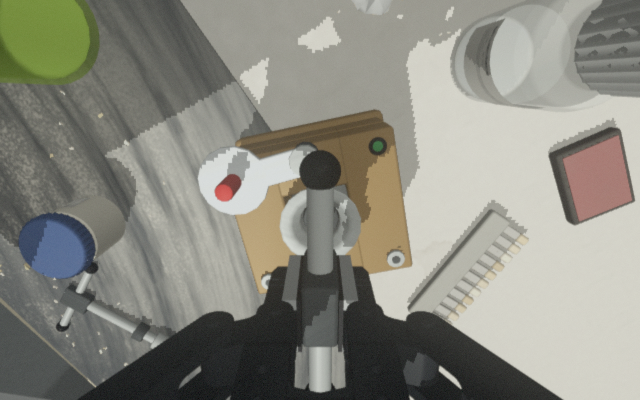

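Run:
```python
from h import *
w=cap('wrist');P=cloud(w)
hsv=cv2.cvtColor(w['color'],cv2.COLOR_RGB2HSV)
pu,pv=map(int,w2p(w,[[527.5,-435.8,80]])[0]);print(pu,pv)
m=cv2.inRange(hsv[pv-12:pv+13,pu-12:pu+13],(50,80,20),(90,255,255))>0;q=P[pv-12:pv+13,pu-12:pu+13]
print(m.sum(),np.nanpercentile(q[m][:,2],[10,50,90]),'block',np.nanmedian(q[~m][:,2]))
```

```text
375 147
79 [77.98952362 78.70233549 79.41444216] block 78.1605410274786
```

The pin stands only about 0.5 mm proud, which is the stop. One more small push to confirm it by torque.

>>> step_arm:
  rows: "0 0 0 0 0.02 0; 0 0 0 0 0.04 0; 0 0 0 0 0.06 0; 0 0 0 0 0.07 0; 0 0 0 0 0.08 0; 0 0 0 0 0.08 0; 0 0 0 0 0.08 0; 0 0 0 0 0.08 0; 0 0 0 0 0.08 0; 0 0 0 0 0.08 0"

```text
t: 25.57
eef_pos: [476.2, -412.0, 148.2]
eef_rot: [-0.043, 0.706, -0.705, 0.041]
ft_force: [-0.0, 0.4, -0.4]
opening: 13.5
```

Run:
```python
from h import *
s=arm.get_state();print(s['eef_pos'],s['ft_force'],s['ft_torque'],s['opening'],np.degrees(jaw()))
w=cap('wrist');P=cloud(w)
hsv=cv2.cvtColor(w['color'],cv2.COLOR_RGB2HSV)
pu,pv=map(int,w2p(w,[[527.5,-435.8,80]])[0])
m=cv2.inRange(hsv[pv-12:pv+13,pu-12:pu+13],(50,80,20),(90,255,255))>0;q=P[pv-12:pv+13,pu-12:pu+13]
print(m.sum(),np.nanpercentile(q[m][:,2],[10,50,90]),'block',np.nanmedian(q[~m][:,2]))
```

```text
[ 476.22424006 -412.03206184  148.16377502] [-2.88859359e-04  4.15445450e-01 -3.62779022e-01] [ 0.29099569 -0.07778717  0.26756078] 13.452066800240893 -83.21619734636629
64 [77.63432154 78.43980406 79.5437278 ] block 78.1209011000168
```

The torque rose to 0.27 N m and the pin is flush, so the nut is at its hard stop. Easing off the torque, releasing and rising.

>>> step_arm:
  rows: "0 0 0 0 -0.03 0; 0 0 0 0 -0.03 0; 0 0 0 0 -0.03 0; 0 0 0 0 -0.03 0; 0 0 0 0 -0.03 0; 0 0 0 0 -0.03 0; 0 0 0 0 -0.03 0; 0 0 0 0 -0.03 0; 0 0 0 0 -0.03 0; 0 0 0 0 -0.03 0"

```text
t: 26.45
eef_pos: [476.2, -412.1, 148.2]
eef_rot: [-0.053, 0.706, -0.705, 0.052]
ft_force: [0.5, 1.9, -1.2]
opening: 13.2
```

>>> step_arm:
  rows: "0 0 0 0 0 0; 0 0 0 0 0 0; 0 0 0 0 0 0; 0 0 0 0 0 0; 0 0 0 0 0 0; 0 -0.005 0 0 0 0; 0 -0.015 0 0 0 0; 0 -0.03 0 0 0 0; 0 -0.045 0 0 0 0; 0 -0.06 0 0 0 0"
  fingers: 0.5

```text
t: 27.28
eef_pos: [476.5, -412.2, 210.1]
eef_rot: [-0.053, 0.705, -0.705, 0.052]
ft_force: [0.2, -0.4, 0.8]
opening: 42.9
```

Run:
```python
from h import *
w=cap('wrist','w11.png');s=arm.get_state();print(s['eef_pos'],s['ft_force'],s['opening'],s['joint_positions'].round(2),np.degrees(jaw()))
```

```text
[ 477.19793334 -412.95156416  214.06184307] [0.76797918 0.3077042  4.1366745 ] 42.752480498519446 [-0.77  0.36  1.09 -0.    1.69  0.65] -81.50451607987007
```

View pics/w11.png

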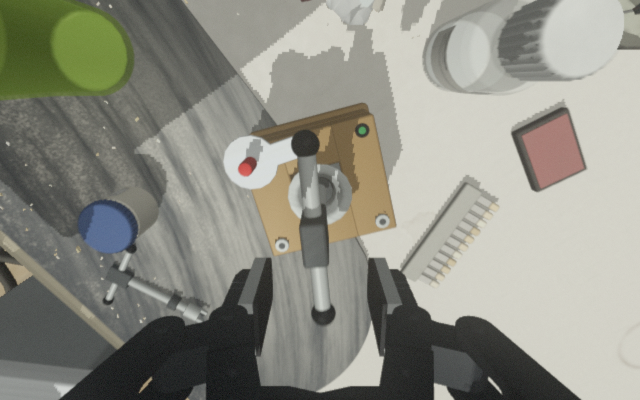

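>>> step_arm:
  rows: "0 -0.01 0 0 0 0; 0 -0.03 0 0 0 0; 0 -0.05 0 0 0 0; 0 -0.07 0 0 0 0; 0 -0.08 0 0 0 0; 0 -0.08 0 0 0 0; 0 -0.08 0 0 0 0; 0 -0.08 0 0 0 0; 0 -0.08 0 0 0 0; 0 -0.08 0 0 0 0"

```text
t: 28.17
eef_pos: [476.8, -412.5, 292.6]
eef_rot: [0.052, -0.704, 0.706, -0.053]
ft_force: [0.3, 0.0, 0.6]
opening: 42.7
```

Run:
```python
from h import *
w=cap('wrist','w12.png');s=arm.get_state();print(s['eef_pos'],s['ft_force'],s['opening']);P=cloud(w);c=cap('scene','c12.png')
near=np.hypot(P[...,0]-476.5,P[...,1]+412.3)<75
m=near&(P[...,2]>160)&(P[...,2]<200);q=P[m];r=cv2.minAreaRect(q[:,:2].astype(np.float32));print('bar',len(q),r,np.nanpercentile(q[:,2],[50,95,99]))
h=q[np.hypot(q[:,0]-r[0][0],q[:,1]-r[0][1])<11];print('hub top z',np.nanpercentile(h[:,2],[50,90]),'expect 182')
m=near&(P[...,2]>112)&(P[...,2]<125);print('peg',np.nanmedian(P[m],0))
hsv=cv2.cvtColor(w['color'],cv2.COLOR_RGB2HSV)
pu,pv=map(int,w2p(w,[[527.5,-435.8,80]])[0])
m=cv2.inRange(hsv[pv-12:pv+13,pu-12:pu+13],(50,80,20),(90,255,255))>0;qq=P[pv-12:pv+13,pu-12:pu+13]
print('pin',m.sum(),np.nanmedian(qq[m][:,2]),'block',np.nanmedian(qq[~m][:,2]))
u,v=w2p(c,[[476.5,-412.3,120]])[0].astype(int);cv2.imwrite('pics/c12c.png',cv2.resize(c['color'][v-60:v+60,u-60:u+60,::-1],None,fx=4.5,fy=4.5,interpolation=2))
```

```text
[ 476.85938274 -412.49044853  292.89833951] [-0.18703961  0.74217962 -0.0708098 ] 42.49301089765315
bar 2203 ((476.78955078125, -409.4422302246094), (117.42620849609375, 14.569416999816895), 13.939635276794434) [172.07947548 182.5021529  183.10302988]
hub top z [181.86306145 182.80330726] expect 182
peg [ 496.06522247 -359.15118379  119.23161466]
pin 30 78.44910405489972 block 77.9036090311142
```

View pics/c12c.png

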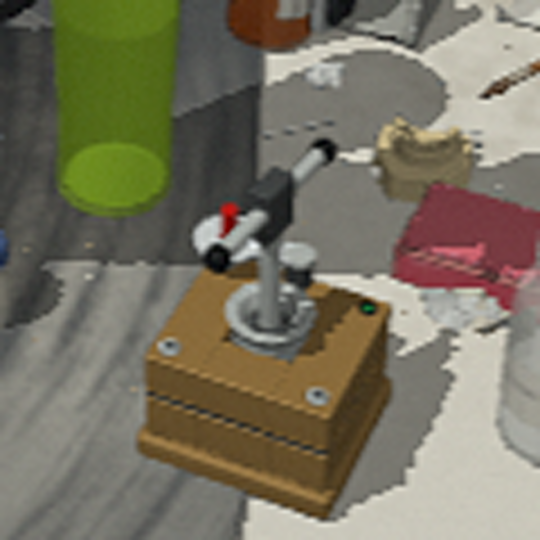

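```bash
python3 -c "
from h import *
print(arm.sign_off())"
```

```text
the job is handed in; nothing more can be done
None
```

The flask is closed: I swung the cover aside, turned the nut to its stop, and left the key standing upright on the nut. I handed the job in shortly after 28 s of the 70 s allowed; no verdict is reported.

**What I did:** I moved the cover by its red peg. Then I took the larger key from the grey stand, went round the tumbler, and lowered it down the bore with the bar about 60° off the rib. I turned it clockwise about 166° in a single grasp, let go, and rose clear.

**Last checks:**
- **Nut:** the pin is about 0.5 mm proud, which is its height at the stop. Torque had risen from about 0.08 to 0.27 N m at the last push. The bar's final angle puts the nut at about 2.4 rad.
- **Key:** the hub top is at 181.9 mm, where 182 means seated. The bar centre is about 3 mm from the bore axis, so the key leans about 0.02 rad.
- **Cover:** the peg's position puts the cover at about 1.5 rad.
- **Clearance:** the gripper is about 110 mm above the key and touches nothing.
- **Loose items:** the tumbler and cast look untouched in the last scene picture, as do the jar and clear bottle in the last wrist view. I did not measure their positions again. The amber bottle was only partly in view.

**What disagreed:**
- The key's bar ended about 5° behind the gripper, so the hub slipped a little at the stop.
- The side camera put the mouth about 1 px off the wrist camera's measurement. The key went in without contact force, so the wrist measurement held.

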